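# Dig the connecting rod out of the sample bin and lay it out for measuring

### The job

The steel connecting rod to be measured lies at the bottom of the blue sample bin, under the orange handle and the aluminium tube. First move the handle and then the tube out of the bin into the grey tray and let go of them; only then lift out the connecting rod and set it down, without dropping it, lying flat, lengthwise and fully inside the yellow taped frame on the black granite plate. Do not bump the inspection light over the bin, leave the brass collar and the black spacer in the bin, and do not disturb the jar or the dial gauge stand.

Things in the scene. Friction and masses are not known exactly. Their poses are not given: they have to be found in the camera images.
- bin: Blue open bin, fixed to the bench, 240 (x) by 250 (y) mm outside, 45 high, walls and floor 5 thick. Origin: centre of its underside, on the bench; its z is up.
- lamp: Inspection light, fixed: a level white bar over the bin, x -130 to +210 mm, y -25 to +25, underside 210 and top 238 mm above the bench. It blocks a tool that points straight down; lean the tool along the bar's y, 30 to 45 degrees. Round 26 mm post at x = 195, black foot 70 by 100 by 20. Origin: at bench height, on the bar's middle line, about over the bin's centre.
- tray: Empty grey tray, fixed to the bench, 230 (x) by 190 (y) mm outside, 25 high, walls and floor 5 thick. Stands to the left or the right of the bin. Origin: centre of its underside.
- tray_floor (a point): Centre of the tray's inner floor, 5 mm above the bench; axes as the tray's.
- plate: Black granite plate, fixed, 250 (x) by 180 (y) mm, top 50 mm above the bench, with a yellow taped frame on top. Stands on the other side of the bin from the tray. Origin: centre of its underside.
- frame_center (a point): Centre of the yellow frame, on the plate's top face; z up. Inside, the frame measures 196 mm along x and 84 mm along y.
- conrod: Steel connecting rod, 170 mm long, 26 thick, 0.45 kg, flat on the bin's floor roughly along the bin's y. Origin: on its underside, middle line. x runs along it: big end ring, 56 diameter, at x = -58 mm; small end ring, 36 diameter, at x = +66; shank 18 wide (y), 20 thick (3 to 23 above the underside), from x = -34 to +50. Balances near x = -10.
- tube: Aluminium rectangular tube, dark ends, 160 long (x), 40 wide (y), 25 high, about 0.2 kg, lying flat on the connecting rod's two rings (its underside 31 mm above the bench). Origin: centre of its underside.
- handle: Orange moulded door handle, a bar with round ends, 150 long (x), 28 wide (y), 24 high, about 0.12 kg, lying across the top of the tube (its underside 56 mm above the bench). Origin: centre of its underside.
- collar: Brass collar, 40 outside diameter, 24 high, standing on the bin's floor near its +x wall; to stay in the bin (it may shift a little). Origin: centre of its underside.
- spacer: Black plastic bar, 22 (x) by 120 (y) by 22 mm, lying on the bin's floor by its -x wall; to stay in the bin (it may shift a little). Origin: centre of its underside.
- gauge: Dial gauge on a stand, loose, 2.5 kg: grey foot 85 (x) by 100 (y) by 40 high, steel column to 230 mm, dial at 165 mm. Stands beyond the plate's +x end. Leave it. Origin: centre of its underside.
- jar: Green glass jar with a white lid, 68 diameter, 85 high, loose, beyond the tray's +x end. Leave it. Origin: centre of its underside.
Mind the look-alikes: they are no part of the job. Leave any purple look-alike of the conrod alone.

How it is judged:
By the outcome, as a careful person would: the job done as asked, in the order asked, and still so for the second after the job is handed in, with the robot touching nothing.
It also fails if it takes over 72 s, if anything falls off the work surface, if the arm or the gripper's body presses on something with over 40 N, if the wrist force passes 120 N, or if a joint passes its speed limit or range.

### The arm

A 6-joint arm with a two-finger parallel gripper is mounted at the origin on the work surface. World frame = base frame: x ahead of the robot, y to its left, z up, the work surface at z = 0. Lengths are in m, angles in rad, forces in N, time in s.
With the tool pointing down it reaches from about 0.425 to 0.95 m from the base axis. Payload 14.7 kg.
Tool frame: the origin (TCP) lies midway between the tips of the shut fingers; the grasp point (between the pads) lies 19 mm behind it (robot.hold_point_z is the distance from the TCP to the grasp point, in m); x points along the fingers, z is the direction in which the jaws open and shut, and the axes are right-handed (so a half turn about x gives the same grasp; the last joint's range is limited). The gripper opens to 85 mm and grips with 20 to 120 N. Pads are 22 mm wide; open, the fingers measure 114 mm over their backs; the gripper's body (76 mm by 85 mm) begins 54 mm behind the grasp point. The pads swing forward as they close: fully open they stand 13 mm farther back than shut.
Start: joints at [-1.199, 0.48, 1.596, -0, 1.065, -0.047], TCP at [0.264, -0.594, 0.231] pointing down, gripper open.
Joint ranges: [-2.75, 2.75], [-0.82, 2.05], [0.23, 2.67], [-1.56, 4.7], [0.09, 2.69], [-2.92, 2.92]. Speed limits (rad/s): [1.89, 1.89, 2.39, 3.01, 3.01, 3.01].

### API

Orientations are given as [roll, pitch, yaw] about the fixed x, y, z axes, in that order (R = Rz(yaw) Ry(pitch) Rx(roll)).
In Python, from bench import read_state, eyes, job, robot gives the robot as it stands.
- The arm moves only by the shell command python3 -m handwheel 'ROWS' [FORCE]. ROWS is JSON, a list of rows, each a list of 3 entries, a list of its own where there are three numbers: the shift along the tool's x, y, z in m, then the turn, a rotation vector about the tool's x, y, z in rad, then the finger opening in m, from 0 to 0.0854. A call has 1 to 20 rows; each row is the pose to reach, as a shift and turn from the pose measured when the call began, along the tool's axes at that moment; what a row does not reach only later rows make up. A row lasts 1/12 s, in which the tool goes at most 41.7 mm and 7.16 degrees, less where a joint would pass 70% of its speed; a pose out of reach is approached as far as the arm can. A call with a gripper value outside its range is refused whole. The fingers move at their own pace and stop on an object; FORCE is the grip in N (left out, the last holds). Time passes only in rows, so rows that repeat a pose let the fingers close. It gives the time, the measured TCP pose, the force and the opening at its end, in the units of the state.
- read_state(): the state, without advancing time (a new reading comes with each control period).
- eyes.get_image(name): name is "scene" or "top" or "wrist"; returns (picture, depth): 420x560x3 uint8, red, green, blue; 420x560 float32, m along the optical axis (not along the pixel's ray), 0 where there is no reading.
- eyes.camera_params(name): a dict with "fx", "fy", "cx", "cy" (pixels), "R" (3x3) and "t" (3): a world point X has camera coordinates R X + t; the wrist camera has in their place "mount" (4x4, takes a point from camera to tool coordinates, whose origin is the TCP and whose axes are the tool frame's). Camera axes: x right, y down, z forward; pixel columns grow to the right and rows downward; lengths in m; the calibration is good to about 2 mm. The wrist camera is an equidistant fisheye: a pixel r from the principal point sees the ray r / f radians off the axis. A picture is of the moment at which its call begins: read the wrist's pose just before it. camera_params takes no time and is no camera call.
- job.job_done(): hands the job in, once; it reports no verdict.
The state is a dict: "time": time; "joint_pos": joint angles; "joint_vel": joint speeds; "joint_torque": joint torques, N m; "ee_pos": TCP position; "ee_rot": TCP orientation; "wrist_force": force on the tool from outside, world axes, zero at the start; "moment": the same for the moment, N m; "width": finger opening in m.
Only numpy, scipy, OpenCV 4.12 (cv2) and the standard library are available. Lean on these libraries where they do the work, as an engineer would, in place of code of your own. Each camera call takes 0.05 s, during which the arm holds its last target. There are 200 camera calls.

## Working session

There is one attempt and no reset: what is moved stays moved. The work goes in short steps, Python scripts to look and compute and a shell command to move; the robot and the scene stay as the last step left them, time stands still between calls to the robot, and variables do not carry over. Pictures are saved under pics/ and viewed, about 8 in all and at most 12, crops included, and the job is handed in when it is done.

```bash
ls; mkdir -p pics; python3 - <<'E'
from bench import read_state, eyes, job, robot
import cv2,numpy as np
s=read_state();print(s)
for n in("scene","top"):
    p,d=eyes.get_image(n);cv2.imwrite(f"pics/{n}0.png",p[:,:,::-1]);np.savez(f"pics/{n}0.npz",p=p,d=d);print(eyes.camera_params(n))
print(eyes.camera_params("wrist"),robot.hold_point_z)
E
```

```text
pics
{'time': 0.0, 'joint_pos': array([-1.19861934e+00,  4.80790776e-01,  1.59688920e+00, -1.63731571e-05,
        1.06508606e+00, -4.66328611e-02]), 'joint_vel': array([ 2.71177970e-05,  1.59656848e-04, -1.31749849e-03,  7.38590661e-04,
        2.33087733e-03, -1.19735227e-03]), 'joint_torque': array([-4.23536039e-03, -9.50657272e+01, -4.30163562e+01, -5.87783743e-04,
        1.24633251e-02,  4.88317346e-05]), 'ee_pos': array([ 0.26418152, -0.59343831,  0.23069332]), 'ee_rot': array([3.10715844, 1.56962285, 1.9551799 ]), 'wrist_force': array([-0.04330864,  0.10849365,  0.12594323]), 'moment': array([0.02612004, 0.00089178, 0.02321052]), 'width': 0.08529236102407167}
{'fx': 447.4810902651665, 'fy': 447.4810902651665, 'cx': 278.521793685705, 'cy': 209.532229267168, 'R': array([[-0.81272387,  0.5826159 ,  0.00621557],
       [ 0.44521445,  0.62786562, -0.6384112 ],
       [-0.37585105, -0.51608476, -0.76967039]]), 't': array([ 0.41071164, -0.20061747,  1.35094516])}
{'fx': 380.24961350704746, 'fy': 380.24961350704746, 'cx': 277.6782957744724, 'cy': 198.98929838792856, 'R': array([[-8.12678473e-03, -9.99966961e-01,  1.76960735e-04],
       [-9.97934238e-01,  8.09898639e-03, -6.37311773e-02],
       [ 6.37276385e-02, -6.94524735e-04, -9.97967086e-01]]), 't': array([0.02485062, 0.51748207, 0.93935675])}
{'fx': 325.19226210127806, 'fy': 325.19226210127806, 'cx': 284.0927933453558, 'cy': 203.43756183609472, 'mount': array([[-5.97982529e-04, -3.07378357e-01,  9.51587194e-01,
        -1.41376837e-01],
       [ 8.28704694e-05, -9.51587376e-01, -3.07378364e-01,
         8.02171734e-02],
       [ 9.99999818e-01, -1.04948414e-04,  5.94505215e-04,
         6.44110413e-04],
       [ 0.00000000e+00,  0.00000000e+00,  0.00000000e+00,
         1.00000000e+00]])} 0.0187
```

View pics/scene0.png

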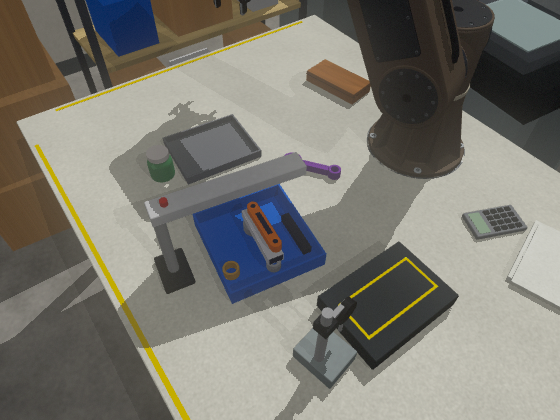

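View pics/top0.png

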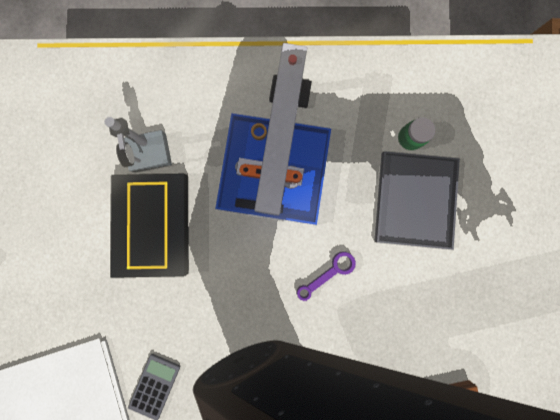

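The scene view shows the bin (258,245), with the orange handle (263,225) on the tube under the lamp bar. The tray (213,150) and jar (160,163) are on one side, and the plate (390,300) and gauge (328,345) on the other. In the top view, up is +x and left is +y. The handle is at (270,173), tray (417,200), frame (148,225), collar (259,131), spacer (245,204).

What could be mistaken for the conrod: the purple look-alike (325,275 top) is excluded. The steel rod is under the tube at about (270,173), inside the bin.

```bash
cat > h.py <<'E'
import numpy as np,cv2
from scipy.spatial.transform import Rotation as Ro
from bench import read_state, eyes
def cloud(n,save=None):
    s=read_state();p,d=eyes.get_image(n);c=eyes.camera_params(n)
    if save: cv2.imwrite(save,p[:,:,::-1])
    v,u=np.mgrid[:420,:560];a=(u-c['cx'])/c['fx'];b=(v-c['cy'])/c['fy']
    if n=="wrist":
        r=np.hypot(a,b)+1e-9;k=np.tan(np.minimum(r,1.4))/r
        P=np.dstack([a*k*d,b*k*d,d]);M=np.array(c['mount']);P=P@M[:3,:3].T+M[:3,3]
        P=P@Ro.from_euler('xyz',s['ee_rot']).as_matrix().T+s['ee_pos']
    else: P=(np.dstack([a*d,b*d,d])-c['t'])@c['R']
    P[d==0]=np.nan
    return p,P,cv2.cvtColor(p,cv2.COLOR_RGB2HSV)
def rect(Q):
    (c,w,a)=cv2.minAreaRect((Q[:,:2]*1000).astype(np.float32)); return np.round(c,1),np.round(w,1),round(a,1)
def go(pos,x,z):
    "tool-frame shift and turn from here to TCP at pos, tool x and z (world dirs; z sign free)"
    s=read_state();R=Ro.from_euler('xyz',s['ee_rot']).as_matrix()
    x=np.array(x,float)/np.linalg.norm(x);z=np.array(z,float);z-=x*(x@z);z/=np.linalg.norm(z)
    print('shift',np.round(R.T@(np.array(pos)-s['ee_pos']),4),end=' ')
    for sg in(1,-1):
        T=np.c_[x,np.cross(sg*z,x),sg*z];print('turn',np.round(Ro.from_matrix(R.T@T).as_rotvec(),3),end=' ')
    print()
E
python3 - <<'E'
from h import *
C=[cloud(n) for n in("top","scene")]
for i,(p,P,H) in enumerate(C):
    x,y,z=P[...,0],P[...,1],P[...,2];h,s,v=H[...,0],H[...,1],H[...,2]
    def show(n,m):
        m=cv2.morphologyEx(m.astype(np.uint8),cv2.MORPH_OPEN,np.ones((2,2)));k,l,st,_=cv2.connectedComponentsWithStats(m)
        if k<2: print(i,n,'none');return
        m=l==1+np.argmax(st[1:,4]);Q=P[m];v_,u_=np.nonzero(m)
        print(i,n,len(Q),'px',int(u_.mean()),int(v_.mean()),*rect(Q),'z',np.round(np.percentile(Q[:,2],[5,50,95])*1000),'mean',np.round(np.nanmean(Q,0)*1000))
    near=(x>.25)&(x<.9)&(abs(y)<.6)
    show('handle',near&(h<14)&(h>3)&(s>150)&(z>.065)&(z<.1))
    show('bin rim',near&(h>105)&(h<128)&(s>130)&(z>.038)&(z<.055))
    show('lamp',near&(z>.225)&(z<.255)&(s<60))
    show('frame',near&(h>18)&(h<34)&(s>120)&(z>.04)&(z<.06)&(y>.1))
    show('plate',near&(z>.043)&(z<.058)&(y>.1)&((v<60)|(h>18)&(h<34)&(s>120)))
    show('trayrim',near&(z>.018)&(z<.035)&(y<-.12))
    show('trayfloor',near&(z>-.001)&(z<.012)&(y<-.12)&(v<140)&(s<60))
    show('collar',near&(h>10)&(h<26)&(s>90)&(z>.015)&(z<.04)&(y<.2)&(y>-.1))
    show('spacer',near&(v<50)&(z>.015)&(z<.04)&(y<.2)&(y>-.1))
    show('tube',near&(s<60)&(z>.048)&(z<.066)&(y<.15)&(y>-.12))
    show('jar',near&(z>.078)&(z<.095)&(y<-.15))
    show('gauge',near&(z>.03)&(z<.046)&(y>.15)&(x>.6))
p=C[0][0];cv2.imwrite('pics/crop1.png',cv2.resize(np.hstack([C[0][0][105:235,200:345],C[1][0][180:310,190:335]])[:,:,::-1],None,fx=2.6,fy=2.6,interpolation=2))
E
```

```text
0 handle 173 px 250 171 [577.   74.8] [64. 34.] 61.4 z [nan nan nan] mean [579.  83.  82.]
0 bin rim 103 px 326 141 [ 651.4 -106.8] [90.4 40.6] 11.5 z [nan nan nan] mean [ 659. -103.   29.]
0 lamp 4244 px 281 130 [699.5   4.6] [ 51.5 450.8] 79.4 z [nan nan nan] mean [640.  12. 227.]
0 frame 896 px 148 225 [453.4 335.3] [212.3  95. ] 2.5 z [nan nan nan] mean [455. 333.  51.]
0 plate 6312 px 149 224 [nan nan] [0. 0.] 0.0 z [nan nan nan] mean [457. 331.  50.]
0 trayrim 517 px 440 213 [ 512.  -336.6] [204.5 233.8] 84.1 z [nan nan nan] mean [ 479. -388.   17.]
0 trayfloor 7045 px 419 143 [ 645.2 -377.4] [533.9 276.4] 58.6 z [nan nan nan] mean [ 660. -346.    1.]
0 collar 45 px 259 127 [697.9  65. ] [33.4 14. ] 86.5 z [ 4. 21. 29.] mean [700.  67.  19.]
0 spacer 210 px 305 94 [789.5 -53.5] [23.2 68.3] 80.0 z [-1. 20. 23.] mean [785. -52.  18.]
0 tube 138 px 247 163 [592.4  82.3] [67.9 36.5] 83.0 z [54. 57. 82.] mean [600.  92.  66.]
0 jar 508 px 422 130 [ 683. -342.] [ 53.3 102.2] 19.0 z [nan nan nan] mean [ 674. -325.   81.]
0 gauge 1025 px 150 150 [640.3 344.4] [82.  92.1] 12.4 z [nan na
[... 477 characters left out ...]
n] mean [498. 354.  51.]
1 trayrim 656 px 212 147 [ 507.6 -325.6] [195.9 243.6] 84.4 z [nan nan nan] mean [ 514. -316.   20.]
1 trayfloor 2799 px 211 147 [ 513.2 -325.1] [187.6 215.5] 83.1 z [nan nan nan] mean [ 512. -331.    6.]
1 collar 172 px 231 270 [691.4  74. ] [39.3 35.5] 58.7 z [ 9. 24. 31.] mean [692.  75.  22.]
1 spacer 304 px 299 237 [502.9  80.3] [103.5  29.5] 82.2 z [nan nan nan] mean [510.  92.  25.]
1 tube 433 px 261 239 [579.5  46.2] [157.8  56.8] 80.0 z [nan nan nan] mean [600.  62.  55.]
1 jar 306 px 157 153 [ 653.2 -333.4] [116.6  55.5] 36.1 z [75. 85. 88.] mean [ 677. -314.   83.]
1 gauge 1637 px 326 355 [646.1 353.5] [80.7 97.3] 11.9 z [nan nan nan] mean [649. 363.  40.]
```

View pics/crop1.png

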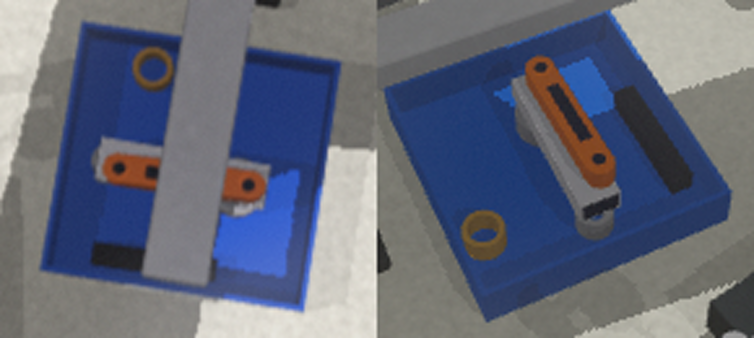

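The crop confirms the stack: orange handle on the aluminium tube, with the steel rod's rings showing below both tube ends. The black spacer is at the -x wall and the collar at the +x wall. Next I'll refine the axes and work out the first approach.

```bash
cat >> h.py <<'E'
def axis(Q):
    Q=Q[~np.isnan(Q).any(1)]*1000
    l=cv2.fitLine(Q[:,:2].astype(np.float32),cv2.DIST_HUBER,0,.01,.01).ravel();d=l[:2]*np.sign(l[1] if abs(l[1])>.7 else l[0]);t=(Q[:,:2]-l[2:])@d
    n=np.array([-d[1],d[0]]);w=(Q[:,:2]-l[2:])@n
    a,b=np.percentile(t,[1,99]);e,f=np.percentile(w,[2,98]);c=l[2:]+d*(a+b)/2+n*(e+f)/2
    return 'ctr',np.round(c,1),'len',round(b-a,1),'wid',round(f-e,1),'ang',round(np.degrees(np.arctan2(d[1],d[0])),1),'z',np.round(np.percentile(Q[:,2],[10,50,90]))
E
python3 - <<'E'
from h import *
for n in("top","scene"):
    p,P,H=cloud(n);x,y,z=P[...,0],P[...,1],P[...,2];h,s,v=H[...,0],H[...,1],H[...,2]
    er=lambda m:m
    print(n,'handle',*axis(P[(h<16)&(s>120)&(z>.072)&(z<.088)&(x>.5)&(x<.7)&(abs(y)<.2)]))
    print(n,'lamp',*axis(P[(z>.23)&(z<.246)&(x>.44)&(x<.76)&(abs(y)<.1)&(s<60)]))
    m=(z>.052)&(z<.060)&(x>.53)&(x<.65)&(y>-.06)&(y<.14)&(s<70);print(n,'tube',*axis(P[m]))
    print(n,'trayfl',*axis(P[(z>.001)&(z<.012)&(x>.405)&(x<.615)&(y<-.235)&(y>-.42)&(s<60)&(v<150)]))
s=read_state();print(Ro.from_euler('xyz',s['ee_rot']).as_matrix().round(3))
a=np.radians(79);hd=np.array([np.cos(a),np.sin(a),0]);th=np.radians(38);ap=hd*np.sin(th)-np.array([0,0,np.cos(th)])
g=np.array([.583,.028,.064]);go(g-ap*.13,ap,[np.sin(a),-np.cos(a),0]);print(g-ap*.13)
E
```

```text
top handle ctr [575.8  37.1] len 143.8 wid 24.7 ang 81.4 z [78. 80. 82.]
top lamp ctr [618.8  18.1] len 281.1 wid 47.5 ang -10.0 z [237. 238. 240.]
top tube ctr [584.4  39.5] len 159.3 wid 41.2 ang 81.5 z [54. 56. 58.]
top trayfl ctr [ 511.6 -330.3] len 232.9 wid 198.8 ang -28.7 z [4. 6. 8.]
scene handle ctr [579.9  42. ] len 144.2 wid 26.7 ang 82.5 z [77. 80. 82.]
scene lamp ctr [620.5  22. ] len 277.4 wid 48.6 ang -10.1 z [236. 238. 240.]
scene tube ctr [591.5  43. ] len 158.4 wid 34.5 ang 82.7 z [54. 56. 58.]
scene trayfl ctr [ 511.5 -324.4] len 214.5 wid 191.0 ang -11.6 z [3. 5. 8.]
[[-0.     0.914  0.407]
 [ 0.     0.407 -0.914]
 [-1.     0.    -0.   ]]
shift [ 0.0648  0.4981 -0.3728] turn [-0.924  0.318  0.611] turn [ 2.086  0.718 -0.374] 
[ 0.56772841 -0.05056551  0.1664414 ]
```

```bash
python3 - <<'E'
from h import *
a=np.radians(82);hd=np.array([np.cos(a),np.sin(a),0]);th=np.radians(38);ap=hd*np.sin(th)-np.array([0,0,np.cos(th)])
g=np.array([.576,.026,.064]);go(g-ap*.13,ap,[np.sin(a),-np.cos(a),0]);print(g-ap*.13)
E
```

```text
shift [ 0.0648  0.4944 -0.3715] turn [-0.974  0.335  0.605] turn [ 2.037  0.701 -0.388] 
[ 0.56486114 -0.05325709  0.1664414 ]
```

```bash
python3 -m handwheel '[[[0.03,0.247,-0.186],[-0.487,0.168,0.303],0.06],[[0.03,0.247,-0.186],[-0.487,0.168,0.303],0.06],[[0.03,0.247,-0.186],[-0.487,0.168,0.303],0.06],[[0.03,0.247,-0.186],[-0.487,0.168,0.303],0.06],[[0.03,0.247,-0.186],[-0.487,0.168,0.303],0.06],[[0.03,0.247,-0.186],[-0.487,0.168,0.303],0.06],[[0.065,0.494,-0.372],[-0.974,0.335,0.605],0.06],[[0.065,0.494,-0.372],[-0.974,0.335,0.605],0.06],[[0.065,0.494,-0.372],[-0.974,0.335,0.605],0.06],[[0.065,0.494,-0.372],[-0.974,0.335,0.605],0.06],[[0.065,0.494,-0.372],[-0.974,0.335,0.605],0.06],[[0.065,0.494,-0.372],[-0.974,0.335,0.605],0.06],[[0.065,0.494,-0.372],[-0.974,0.335,0.605],0.06],[[0.065,0.494,-0.372],[-0.974,0.335,0.605],0.06],[[0.065,0.494,-0.372],[-0.974,0.335,0.605],0.06],[[0.065,0.494,-0.372],[-0.974,0.335,0.605],0.06],[[0.065,0.494,-0.372],[-0.974,0.335,0.605],0.06],[[0.065,0.494,-0.372],[-0.974,0.335,0.605],0.06]]' 40
python3 - <<'E'
from h import *
p,P,H=cloud("wrist","pics/w1.png");x,y,z=P[...,0],P[...,1],P[...,2];h,s,v=H[...,0],H[...,1],H[...,2]
print('handle',*axis(P[(h<16)&(s>120)&(z>.07)&(z<.09)&(x>.5)&(x<.7)&(abs(y)<.2)]))
a=np.radians(82);hd=np.array([np.cos(a),np.sin(a),0]);th=np.radians(38);ap=hd*np.sin(th)-np.array([0,0,np.cos(th)])
g=np.array([.576,.026,.064]);go(g,ap,[np.sin(a),-np.cos(a),0]);print(read_state()['joint_pos'].round(2))
E
```

```text
time: 1.8
ee_pos: [0.5642, -0.0529, 0.1662]
ee_rot: [1.57, 0.908, 1.432]
wrist_force: [-0.9, -1.2, 0.6]
width: 0.0598
handle ctr [578.3  28.3] len 127.1 wid 26.2 ang 79.9 z [78. 79. 79.]
shift [0.1301 0.0005 0.0006] turn [ 0.  0. -0.] turn [-3.141e+00  0.000e+00  1.000e-03] 
[-0.54  0.59  1.83  0.68  1.12 -0.83]
```

View pics/w1.png

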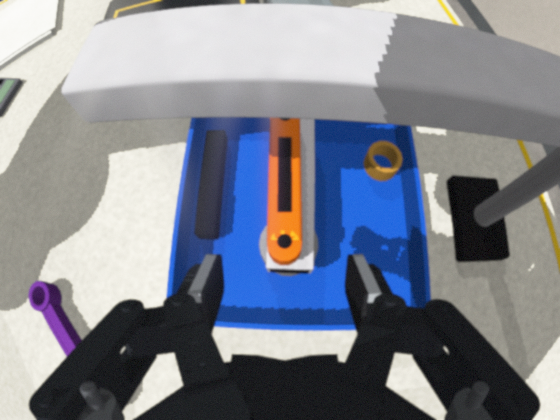

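The wrist view shows the handle (285,185) centred between the fingers and the lamp bar above (300,60). The big end ring peeks out at the near (-y) end (288,245). Now going in and gripping.

```bash
python3 -m handwheel '[[[0.04,0,0.002],[0,0,0],0.06],[[0.08,0,0.002],[0,0,0],0.06],[[0.1,0,0.002],[0,0,0],0.06],[[0.12,0,0.002],[0,0,0],0.06],[[0.13,0,0.002],[0,0,0],0.06],[[0.13,0,0.002],[0,0,0],0.06],[[0.13,0,0.002],[0,0,0],0.02],[[0.13,0,0.002],[0,0,0],0.02],[[0.13,0,0.002],[0,0,0],0.02],[[0.13,0,0.002],[0,0,0],0.02],[[0.13,0,0.002],[0,0,0],0.02],[[0.13,0,0.002],[0,0,0],0.02]]' 40
```

```text
time: 2.85
ee_pos: [0.5782, 0.0243, 0.065]
ee_rot: [1.567, 0.908, 1.427]
wrist_force: [-1.1, -4.3, 6.8]
width: 0.0265
```

```bash
python3 -m handwheel '[[[-0.02,0,0],[0,0,0],0.02],[[-0.05,0,0],[0,0,0],0.02],[[-0.09,0,0],[0,0,0],0.02],[[-0.13,0,0],[0,0,0],0.02],[[-0.16,0,0],[0,0,0],0.02],[[-0.16,0,0],[0,0,0],0.02]]' 40
cat >> h.py <<'E'
def lean(deg,th):
    a=np.radians(deg);th=np.radians(th);return np.array([np.cos(a)*np.sin(th),np.sin(a)*np.sin(th),-np.cos(th)]),np.array([np.sin(a),-np.cos(a),0])
TR=np.array([.510,-.331])
def tray(dx,dy,z):
    a=np.radians(-6);return np.r_[TR+dx*np.array([np.cos(a),np.sin(a)])+dy*np.array([-np.sin(a),np.cos(a)]),z]
E
python3 - <<'E'
from h import *
print(read_state()['width']);go(tray(-.014,.045,.13),*lean(-6,38)); go([.55,-.2,.19],*lean(81,38))
p,P,H=cloud("top");x,y,z=P[...,0],P[...,1],P[...,2]
print(rect(P[(z>.02)&(z<.03)&(x>.38)&(x<.64)&(y<-.21)&(y>-.45)]))
E
```

```text
time: 3.35
ee_pos: [0.5658, -0.078, 0.1957]
ee_rot: [1.555, 0.912, 1.415]
wrist_force: [0.7, -1.1, -1.7]
width: 0.0272
0.02724380488384065
shift [-0.0793 -0.2092 -0.0355] turn [ 1.214 -0.934 -0.004] turn [-1.706  0.004 -1.001] 
shift [-0.0708 -0.1008  0.0017] turn [ 0.017 -0.001  0.004] turn [-3.125e+00 -7.000e-03 -1.000e-03] 
(array([ 463.8, -323.7]), array([192. , 129.5]), 84.0)
```

```bash
python3 -m handwheel '[[[-0.026,-0.07,-0.012],[0.09,-0.07,0],0.02],[[-0.053,-0.14,-0.024],[0.18,-0.14,0],0.02],[[-0.079,-0.209,-0.036],[0.27,-0.21,0],0.02],[[-0.079,-0.209,-0.036],[0.36,-0.28,0],0.02],[[-0.079,-0.209,-0.036],[1.214,-0.934,-0.004],0.02],[[-0.079,-0.209,-0.036],[1.214,-0.934,-0.004],0.02],[[-0.079,-0.209,-0.036],[1.214,-0.934,-0.004],0.02],[[-0.079,-0.209,-0.036],[1.214,-0.934,-0.004],0.02],[[-0.079,-0.209,-0.036],[1.214,-0.934,-0.004],0.02],[[-0.079,-0.209,-0.036],[1.214,-0.934,-0.004],0.02],[[-0.079,-0.209,-0.036],[1.214,-0.934,-0.004],0.02],[[-0.079,-0.209,-0.036],[1.214,-0.934,-0.004],0.02],[[-0.079,-0.209,-0.036],[1.214,-0.934,-0.004],0.02],[[-0.079,-0.209,-0.036],[1.214,-0.934,-0.004],0.02],[[-0.079,-0.209,-0.036],[1.214,-0.934,-0.004],0.02],[[-0.079,-0.209,-0.036],[1.214,-0.934,-0.004],0.02],[[-0.079,-0.209,-0.036],[1.214,-0.934,-0.004],0.02]]' 40
python3 - <<'E'
from h import *
print(read_state()['width'],read_state()['joint_pos'].round(2));go(tray(-.014,.045,.017),*lean(-6,38))
p,P,H=cloud("top");x,y,z=P[...,0],P[...,1],P[...,2];h,s=H[...,0],H[...,1]
print(axis(P[(h<16)&(s>120)&(y<-.1)&(y>-.5)&(z>.06)&(x>.38)]))
E
```

```text
time: 4.82
ee_pos: [0.4997, -0.2823, 0.1273]
ee_rot: [1.573, 0.91, -0.101]
wrist_force: [0.2, -0.2, -1.8]
width: 0.027
0.027041005234118357 [-0.84  0.46  2.36  1.98  0.47 -1.07]
shift [ 0.088  -0.0666  0.0025] turn [ 0.001 -0.002  0.003] turn [-3.141 -0.004 -0.004] 
('ctr', array([ 520.3, -284.9]), 'len', np.float64(130.8), 'wid', np.float64(30.8), 'ang', np.float32(-0.5), 'z', array([135., 142., 144.]))
```

```bash
python3 -m handwheel '[[[0.03,-0.022,0.001],[0,0,0],0.02],[[0.055,-0.042,0.002],[0,0,0],0.02],[[0.075,-0.057,0.002],[0,0,0],0.02],[[0.084,-0.064,0.002],[0,0,0],0.02],[[0.088,-0.0665,0.002],[0,0,0],0.02],[[0.088,-0.0665,0.002],[0,0,0],0.02],[[0.088,-0.0665,0.002],[0,0,0],0.03],[[0.088,-0.0665,0.002],[0,0,0],0.045],[[0.088,-0.0665,0.002],[0,0,0],0.045],[[0.07,-0.0665,0.002],[0,0,0],0.045],[[0.04,-0.0665,0.002],[0,0,0],0.045],[[0.0,-0.0665,0.002],[0,0,0],0.05],[[-0.04,-0.0665,0.002],[0,0,0],0.06],[[-0.07,-0.0665,0.002],[0,0,0],0.07],[[-0.07,-0.0665,0.002],[0,0,0],0.07]]' 40
python3 - <<'E'
from h import *
p,P,H=cloud("top");x,y,z=P[...,0],P[...,1],P[...,2];h,s=H[...,0],H[...,1]
print(axis(P[(h<16)&(s>120)&(y<-.1)&(y>-.5)&(z>.015)&(z<.06)&(x>.38)]))
m=(z>.052)&(z<.060)&(x>.53)&(x<.65)&(y>-.06)&(y<.14)&(s<80);print('tube',*axis(P[m]))
p,P,H=cloud("scene");x,y,z=P[...,0],P[...,1],P[...,2];h,s=H[...,0],H[...,1]
m=(z>.052)&(z<.060)&(x>.53)&(x<.65)&(y>-.06)&(y<.14)&(s<80);print('tube',*axis(P[m]))
E
```

```text
time: 6.12
ee_pos: [0.4025, -0.2746, 0.146]
ee_rot: [1.565, 0.908, -0.107]
wrist_force: [0.2, -0.0, -0.1]
width: 0.0699
('ctr', array([ 514.5, -285.9]), 'len', np.float64(143.0), 'wid', np.float64(27.0), 'ang', np.float32(-5.8), 'z', array([24., 29., 31.]))
tube ctr [584.4  39.5] len 157.7 wid 37.9 ang 79.9 z [54. 56. 58.]
tube ctr [587.1  43.3] len 157.7 wid 38.3 ang 79.4 z [54. 56. 58.]
```

```bash
python3 - <<'E'
from h import *
ap,z=lean(80,38);g=np.array([.584,.026,.038])
go([.54,-.2,.20],ap,z);go(g-ap*.15,ap,z);print(g-ap*.15)
E
```

```text
shift [ 0.0336  0.1345 -0.0897] turn [-1.181  0.926  0.002] turn [ 1.741  0.002 -1.002] 
shift [ 0.0762  0.1186 -0.227 ] turn [-1.181  0.926  0.002] turn [ 1.741  0.002 -1.002] 
[ 0.56796373 -0.06494623  0.15620161]
```

```bash
python3 -m handwheel '[[[0.01,0.034,-0.022],[-0.09,0.07,0],0.065],[[0.02,0.067,-0.045],[-0.18,0.14,0],0.065],[[0.026,0.1,-0.067],[-0.27,0.21,0],0.065],[[0.034,0.134,-0.09],[-0.36,0.28,0],0.065],[[0.034,0.134,-0.09],[-0.45,0.35,0],0.065],[[0.034,0.134,-0.09],[-0.54,0.42,0],0.065],[[0.034,0.134,-0.09],[-0.63,0.49,0],0.065],[[0.034,0.134,-0.09],[-0.72,0.56,0],0.065],[[0.034,0.134,-0.09],[-0.81,0.63,0],0.065],[[0.034,0.134,-0.09],[-0.9,0.7,0],0.065],[[0.045,0.13,-0.12],[-0.99,0.77,0],0.065],[[0.055,0.126,-0.155],[-1.08,0.84,0],0.065],[[0.065,0.122,-0.19],[-1.181,0.926,0.002],0.065],[[0.076,0.119,-0.227],[-1.181,0.926,0.002],0.065],[[0.076,0.119,-0.227],[-1.181,0.926,0.002],0.065],[[0.076,0.119,-0.227],[-1.181,0.926,0.002],0.065],[[0.076,0.119,-0.227],[-1.181,0.926,0.002],0.065]]' 50
python3 - <<'E'
from h import *
p,P,H=cloud("wrist","pics/w2.png");x,y,z=P[...,0],P[...,1],P[...,2];s=H[...,1]
print('tube',*axis(P[(s<80)&(z>.05)&(z<.062)&(x>.53)&(x<.65)&(y>-.06)&(y<.14)]))
ap,z=lean(80,38);g=np.array([.584,.026,.038]);go(g,ap,z)
E
```

```text
time: 7.63
ee_pos: [0.5687, -0.0639, 0.156]
ee_rot: [1.571, 0.906, 1.398]
wrist_force: [0.8, -1.1, -0.3]
width: 0.0649
tube ctr [586.4  39.1] len 157.7 wid 38.1 ang 80.2 z [54. 55. 56.]
shift [ 0.1499 -0.0005 -0.0007] turn [ 0.     0.    -0.001] turn [-3.141e+00  2.000e-03  0.000e+00]
```

```bash
python3 -m handwheel '[[[0.04,0,0],[0,0,0],0.065],[[0.08,0,0],[0,0,0],0.065],[[0.11,0,0],[0,0,0],0.065],[[0.135,0,0],[0,0,0],0.065],[[0.15,0,0],[0,0,0],0.065],[[0.15,0,0],[0,0,0],0.065],[[0.15,0,0],[0,0,0],0.03],[[0.15,0,0],[0,0,0],0.03],[[0.15,0,0],[0,0,0],0.03],[[0.15,0,0],[0,0,0],0.03],[[0.15,0,0],[0,0,0],0.03],[[0.15,0,0],[0,0,0],0.03]]' 50
```

```text
time: 8.68
ee_pos: [0.5857, 0.0252, 0.0393]
ee_rot: [1.567, 0.906, 1.392]
wrist_force: [-0.0, -5.1, 8.3]
width: 0.0391
```

```bash
python3 -m handwheel '[[[-0.02,0,0],[0,0,0],0.03],[[-0.05,0,0],[0,0,0],0.03],[[-0.09,0,0],[0,0,0],0.03],[[-0.13,0,0],[0,0,0],0.03],[[-0.16,0,0],[0,0,0],0.03],[[-0.18,0,0],[0,0,0],0.03],[[-0.18,0,0],[0,0,0],0.03]]' 50
python3 - <<'E'
from h import *
go(tray(-.015,-.035,.15),*lean(-6,38))
p,P,H=cloud("top");cv2.imwrite('pics/t2.png',p[:,:,::-1])
E
```

```text
time: 9.27
ee_pos: [0.5673, -0.0878, 0.1846]
ee_rot: [1.557, 0.909, 1.382]
wrist_force: [1.0, -0.2, -1.8]
width: 0.039
shift [-0.1483 -0.2464 -0.0259] turn [ 1.185 -0.915 -0.005] turn [-1.743  0.005 -0.99 ]
```

View pics/t2.png

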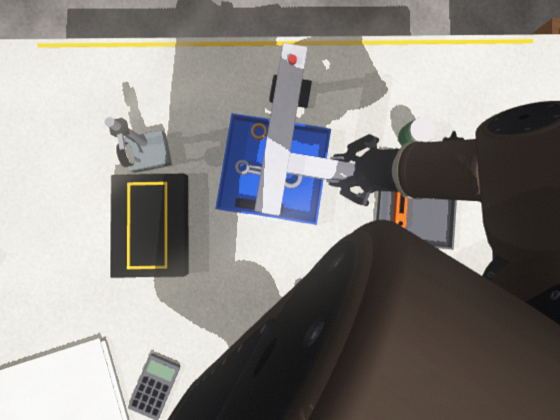

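The tube is held (318,165), the handle is in the tray (400,207), and the rod stayed in the bin: small end (243,168), big end (293,178).

```bash
python3 -m handwheel '[[[-0.022,-0.035,-0.004],[0.03,-0.02,0],0.03],[[-0.044,-0.07,-0.008],[0.09,-0.07,0],0.03],[[-0.066,-0.105,-0.012],[0.18,-0.14,0],0.03],[[-0.088,-0.14,-0.016],[0.27,-0.21,0],0.03],[[-0.11,-0.175,-0.02],[0.36,-0.28,0],0.03],[[-0.13,-0.21,-0.024],[0.45,-0.35,0],0.03],[[-0.148,-0.246,-0.026],[1.185,-0.915,-0.005],0.03],[[-0.148,-0.246,-0.026],[1.185,-0.915,-0.005],0.03],[[-0.148,-0.246,-0.026],[1.185,-0.915,-0.005],0.03],[[-0.148,-0.246,-0.026],[1.185,-0.915,-0.005],0.03],[[-0.148,-0.246,-0.026],[1.185,-0.915,-0.005],0.03],[[-0.148,-0.246,-0.026],[1.185,-0.915,-0.005],0.03],[[-0.148,-0.246,-0.026],[1.185,-0.915,-0.005],0.03],[[-0.148,-0.246,-0.026],[1.185,-0.915,-0.005],0.03],[[-0.148,-0.246,-0.026],[1.185,-0.915,-0.005],0.03],[[-0.148,-0.246,-0.026],[1.185,-0.915,-0.005],0.03],[[-0.148,-0.246,-0.026],[1.185,-0.915,-0.005],0.03],[[-0.148,-0.246,-0.026],[1.185,-0.915,-0.005],0.03]]' 50
python3 - <<'E'
from h import *
go(tray(-.015,-.035,.014),*lean(-6,38));print(read_state()['joint_pos'].round(2))
p,P,H=cloud("top");x,y,z=P[...,0],P[...,1],P[...,2];s=H[...,1]
print(axis(P[(s<60)&(y<-.3)&(y>-.45)&(z>.14)&(z<.18)&(x>.38)]))
E
```

```text
time: 10.82
ee_pos: [0.4911, -0.3626, 0.1477]
ee_rot: [1.573, 0.91, -0.101]
wrist_force: [-1.1, -0.4, -2.1]
width: 0.039
shift [ 0.1059 -0.0816  0.0018] turn [ 0.001 -0.002  0.003] turn [-3.141e+00 -4.000e-03 -3.000e-03] 
[-0.98  0.45  2.23  1.57  0.49 -0.76]
('ctr', array([ 522.5, -360.5]), 'len', np.float64(126.4), 'wid', np.float64(60.2), 'ang', np.float32(3.0), 'z', array([157., 165., 167.]))
```

```bash
python3 -m handwheel '[[[0.03,-0.023,0.001],[0,0,0],0.03],[[0.06,-0.046,0.001],[0,0,0],0.03],[[0.08,-0.062,0.002],[0,0,0],0.03],[[0.096,-0.074,0.002],[0,0,0],0.03],[[0.102,-0.079,0.002],[0,0,0],0.03],[[0.106,-0.0815,0.002],[0,0,0],0.03],[[0.106,-0.0815,0.002],[0,0,0],0.03],[[0.106,-0.0815,0.002],[0,0,0],0.045],[[0.106,-0.0815,0.002],[0,0,0],0.058],[[0.106,-0.0815,0.002],[0,0,0],0.058],[[0.09,-0.0815,0.002],[0,0,0],0.058],[[0.06,-0.0815,0.002],[0,0,0],0.058],[[0.02,-0.0815,0.002],[0,0,0],0.058],[[-0.02,-0.0815,0.002],[0,0,0],0.058],[[-0.06,-0.0815,0.002],[0,0,0],0.058],[[-0.1,-0.0815,0.002],[0,0,0],0.058],[[-0.1,-0.0815,0.002],[0,0,0],0.058]]' 50
python3 - <<'E'
from h import *
for n in("top","scene"):
    p,P,H=cloud(n,f"pics/{n}3.png");x,y,z=P[...,0],P[...,1],P[...,2];h,s,v=H[...,0],H[...,1],H[...,2]
    print(n,'tube',axis(P[(s<60)&(y<-.31)&(y>-.41)&(z>.025)&(z<.036)&(x>.4)&(x<.62)]))
    print('handle',axis(P[(h<16)&(s>120)&(y<-.1)&(y>-.5)&(z>.015)&(z<.06)&(x>.38)]))
    b=(x>.52)&(x<.66)&(y>-.08)&(y<.15)&(s<90);print('rod',axis(P[b&(z>.018)&(z<.038)]))
    print('frame',rect(P[(h>18)&(h<34)&(s>120)&(z>.045)&(z<.056)&(y>.25)&(y<.45)&(x>.3)&(x<.6)]))
    if n=="scene": cv2.imwrite('pics/crop3.png',cv2.resize(p[180:310,190:335][:,:,::-1],None,fx=4,fy=4,interpolation=2))
print(read_state()['joint_pos'].round(2))
E
```

```text
time: 12.28
ee_pos: [0.3629, -0.352, 0.181]
ee_rot: [1.563, 0.91, -0.108]
wrist_force: [1.1, -1.7, -0.3]
width: 0.0579
top tube ('ctr', array([ 493.7, -365.2]), 'len', np.float64(186.6), 'wid', np.float64(41.3), 'ang', np.float32(-6.9), 'z', array([28., 31., 33.]))
handle ('ctr', array([ 515.3, -285.9]), 'len', np.float64(142.5), 'wid', np.float64(27.3), 'ang', np.float32(-5.9), 'z', array([24., 29., 31.]))
rod ('ctr', array([583.8,  44.3]), 'len', np.float64(164.7), 'wid', np.float64(50.0), 'ang', np.float32(79.0), 'z', array([27., 30., 33.]))
frame (array([455.9, 336.9]), array([211.6,  99.3]), 0.5)
scene tube ('ctr', array([ 493.7, -365.5]), 'len', np.float64(187.6), 'wid', np.float64(50.5), 'ang', np.float32(-6.4), 'z', array([27., 30., 32.]))
handle ('ctr', array([ 518.2, -282.6]), 'len', np.float64(144.0), 'wid', np.float64(28.7), 'ang', np.float32(-5.9), 'z', array([18., 28., 31.]))
rod ('ctr', array([561.7,  54.1]), 'len', np.float64(164.2), 'wid', np.float64(101.8), 'ang', np.float32(78.7), 'z', array([22., 29., 32.]))
frame (array([457.7, 339.4]), array([211. ,  98.9]), 0.5)
[-1.26  0.32  2.36  1.35  0.61 -0.79]
```

View pics/crop3.png

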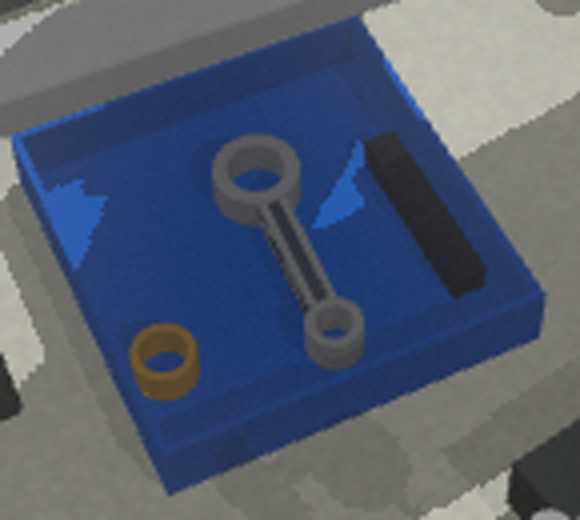

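The scene crop shows the rod lying free: big end ring (257,178), small end (335,325), shank between them. The collar (165,360) and spacer (425,215) are well clear. Next I'll go over the lamp's near end with the tool upright, then lean to the +y side.

```bash
python3 - <<'E'
from h import *
go([.44,-.22,.31],[0,0,-1],[.98,-.19,0])
print(read_state()['ee_pos'])
E
```

```text
shift [-0.0669  0.1285 -0.1399] turn [-1.424  0.493 -0.532] turn [ 1.591 -0.545 -0.504] 
[ 0.36547468 -0.35321928  0.17864438]
```

View pics/top3.png

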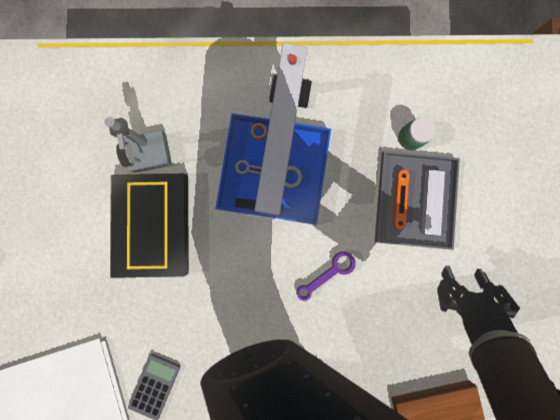

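The handle (402,198) and tube (434,203) both lie flat inside the tray. The rod is in the bin, rings at (242,167) and (292,178).

```bash
python3 -m handwheel '[[[-0.067,0.128,-0.14],[-1.424,0.493,-0.532],0.045],[[-0.067,0.128,-0.14],[-1.424,0.493,-0.532],0.045],[[-0.067,0.128,-0.14],[-1.424,0.493,-0.532],0.045],[[-0.067,0.128,-0.14],[-1.424,0.493,-0.532],0.045],[[-0.067,0.128,-0.14],[-1.424,0.493,-0.532],0.045],[[-0.067,0.128,-0.14],[-1.424,0.493,-0.532],0.045],[[-0.067,0.128,-0.14],[-1.424,0.493,-0.532],0.045],[[-0.067,0.128,-0.14],[-1.424,0.493,-0.532],0.045],[[-0.067,0.128,-0.14],[-1.424,0.493,-0.532],0.045],[[-0.067,0.128,-0.14],[-1.424,0.493,-0.532],0.045],[[-0.067,0.128,-0.14],[-1.424,0.493,-0.532],0.045],[[-0.067,0.128,-0.14],[-1.424,0.493,-0.532],0.045],[[-0.067,0.128,-0.14],[-1.424,0.493,-0.532],0.045],[[-0.067,0.128,-0.14],[-1.424,0.493,-0.532],0.045],[[-0.067,0.128,-0.14],[-1.424,0.493,-0.532],0.045],[[-0.067,0.128,-0.14],[-1.424,0.493,-0.532],0.045],[[-0.067,0.128,-0.14],[-1.424,0.493,-0.532],0.045]]' 70
python3 - <<'E'
from h import *
print(read_state()['joint_pos'].round(2))
go([.46,.25,.31],[0,0,-1],[.98,-.19,0])
ap,z=lean(-101,37);z=-z;P=np.array([.582,.034,.015])-.17*ap;print(P);go(P+[0,.06,.06],ap,z);go(P,ap,z)
E
```

```text
time: 13.8
ee_pos: [0.4394, -0.2193, 0.3092]
ee_rot: [1.481, 1.568, 1.287]
wrist_force: [0.1, -0.3, -0.1]
width: 0.0452
[-0.53  0.18  1.85  0.    1.12 -0.33]
shift [ 4.000e-04  4.645e-01 -7.040e-02] turn [-0.003  0.    -0.003] turn [ 3.139 -0.004 -0.   ] 
[0.60152139 0.13442886 0.15076804]
shift [0.0996 0.437  0.0792] turn [-0.002 -0.    -0.648] turn [ 2.976e+00 -1.000e+00  1.000e-03] 
shift [0.1594 0.378  0.0908] turn [-0.002 -0.    -0.648] turn [ 2.976e+00 -1.000e+00  1.000e-03]
```

```bash
python3 -m handwheel '[[[0,0.464,-0.07],[0,0,0],0.045],[[0,0.464,-0.07],[0,0,0],0.045],[[0,0.464,-0.07],[0,0,0],0.045],[[0,0.464,-0.07],[0,0,0],0.045],[[0,0.464,-0.07],[0,0,0],0.045],[[0,0.464,-0.07],[0,0,0],0.045],[[0,0.464,-0.07],[0,0,0],0.045],[[0,0.464,-0.07],[0,0,0],0.045],[[0,0.464,-0.07],[0,0,0],0.045],[[0,0.464,-0.07],[0,0,0],0.045],[[0,0.464,-0.07],[0,0,0],0.045],[[0,0.464,-0.07],[0,0,-0.1],0.045],[[0,0.464,-0.04],[0,0,-0.22],0.045],[[0.03,0.464,0],[0,0,-0.34],0.045],[[0.06,0.46,0.04],[0,0,-0.46],0.045],[[0.09,0.45,0.075],[0,0,-0.58],0.045],[[0.1,0.437,0.079],[0,0,-0.648],0.045],[[0.1,0.437,0.079],[0,0,-0.648],0.045],[[0.1,0.437,0.079],[0,0,-0.648],0.045],[[0.1,0.437,0.079],[0,0,-0.648],0.045]]' 70
python3 - <<'E'
from h import *
print(read_state()['joint_pos'].round(2))
p,P,H=cloud("wrist","pics/w4.png");x,y,z=P[...,0],P[...,1],P[...,2];s,v=H[...,1],H[...,2]
b=(x>.52)&(x<.65)&(y>-.08)&(y<.15)&(s<90);print('rod',axis(P[b&(z>.02)&(z<.038)]))
d=np.array([np.cos(np.radians(79)),np.sin(np.radians(79))])
t=(P[...,:2]-[.584,.043])@d
print('shank',axis(P[b&(z>.016)&(z<.032)&(t>-.025)&(t<.04)]))
print('small',rect(P[b&(z>.025)&(z<.036)&(t>.045)&(t<.1)]),'big',rect(P[b&(z>.025)&(z<.036)&(t<-.04)&(t>-.1)]))
ap,z=lean(-101,37);z=-z;g=np.array([.582,.034,.015]);go(g-.17*ap,ap,z);go(g,ap,z)
E
```

```text
time: 15.47
ee_pos: [0.6011, 0.1942, 0.2105]
ee_rot: [-1.571, 0.927, -1.767]
wrist_force: [0.3, 0.3, 0.3]
width: 0.0451
[ 0.53  0.73  1.37 -0.47  1.51  0.87]
rod ('ctr', array([560.6,  53.1]), 'len', np.float64(164.3), 'wid', np.float64(99.8), 'ang', np.float32(78.7), 'z', array([23., 28., 30.]))
shank ('ctr', array([588.8,  49.8]), 'len', np.float64(63.7), 'wid', np.float64(17.4), 'ang', np.float32(77.8), 'z', array([26., 27., 28.]))
small (array([568.7, 114. ]), array([43.3, 99.4]), 78.9) big (array([574.4, -16.4]), array([39.5, 53.5]), 79.3)
shift [ 0.0841 -0.0106  0.0118] turn [-0.004 -0.001 -0.003] turn [ 3.138e+00 -5.000e-03  2.000e-03] 
shift [ 0.2541 -0.0111  0.012 ] turn [-0.004 -0.001 -0.003] turn [ 3.138e+00 -5.000e-03  2.000e-03]
```

View pics/w4.png

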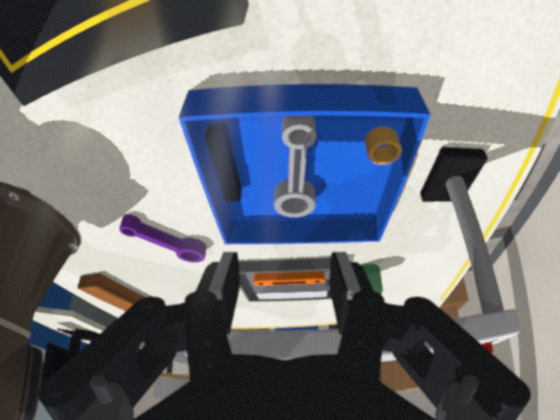

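The wrist view shows the rod centred ahead, big end (295,203) and small end (299,130). The shank is clear of the spacer and collar. Wrist and top measurements of the shank differ by about 3 mm in x. I trust the wrist camera, and the opening covers the gap.

```bash
python3 - <<'E'
from h import *
ap,z=lean(-101.5,37);z=-z;g=np.array([.5855,.037,.0155]);go(g-.17*ap,ap,z);go(g,ap,z)
E
```

```text
shift [ 0.0816 -0.008   0.0156] turn [ 0.003  0.004 -0.003] turn [-3.138  0.005  0.007] 
shift [ 0.2516 -0.0085  0.0148] turn [ 0.003  0.004 -0.003] turn [-3.138  0.005  0.007]
```

```bash
python3 -m handwheel '[[[0.04,-0.004,0.008],[0,0,0],0.045],[[0.08,-0.008,0.015],[0,0,0],0.045],[[0.12,-0.008,0.015],[0.003,0.004,-0.003],0.045],[[0.16,-0.008,0.015],[0.003,0.004,-0.003],0.045],[[0.19,-0.008,0.015],[0.003,0.004,-0.003],0.045],[[0.215,-0.008,0.015],[0.003,0.004,-0.003],0.045],[[0.235,-0.008,0.015],[0.003,0.004,-0.003],0.045],[[0.245,-0.008,0.015],[0.003,0.004,-0.003],0.045],[[0.251,-0.008,0.015],[0.003,0.004,-0.003],0.045],[[0.251,-0.008,0.015],[0.003,0.004,-0.003],0.045]]' 70
python3 - <<'E'
from h import *
s=read_state();print(s['ee_pos'],s['wrist_force'])
p,P,H=cloud("wrist","pics/w5.png")
E
```

```text
time: 16.35
ee_pos: [0.5861, 0.0377, 0.0166]
ee_rot: [-1.569, 0.926, -1.77]
wrist_force: [0.9, 1.2, -0.0]
width: 0.0449
[0.58613255 0.03768068 0.01661344] [ 0.87772097  1.22550499 -0.01912011]
```

View pics/w5.png

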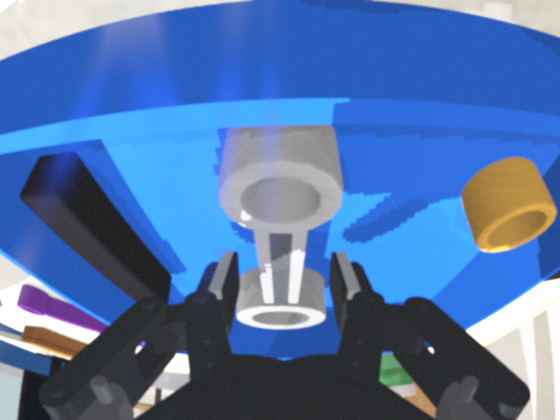

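The shank (280,265) sits centred between the fingertips (232,335). Closing.

```bash
python3 -m handwheel '[[[0,0,0],[0,0,0],0.0],[[0,0,0],[0,0,0],0.0],[[0,0,0],[0,0,0],0.0],[[0,0,0],[0,0,0],0.0],[[0,0,0],[0,0,0],0.0],[[0,0,0],[0,0,0],0.0],[[0,0,0],[0,0,0],0.0]]' 100
python3 -m handwheel '[[[-0.01,0,0],[0,0,0],0.0],[[-0.025,0,0],[0,0,0],0.0],[[-0.04,0,0],[0,0,0],0.0],[[-0.06,0,0],[0,0,0],0.0],[[-0.06,0,0],[0,0,0],0.0]]' 100
python3 - <<'E'
from h import *
p,P,H=cloud("scene");x,y,z=P[...,0],P[...,1],P[...,2];s=H[...,1];m=(x>.5)&(x<.68)&(y>-.06)&(y<.16)&(s<60)
print(axis(P[m&(z>.06)&(z<.1)]))
for a,b in((-.06,0),(0,.05),(.05,.1),(.1,.16)):
    q=z[m&(y>a)&(y<b)&(z>.04)&(z<.1)];print(a,len(q),np.percentile(q,[10,50,90]).round(3) if len(q) else '')
cv2.imwrite('pics/crop5.png',cv2.resize(p[150:320,170:360][:,:,::-1],None,fx=3,fy=3,interpolation=2))
E
```

```text
time: 16.98
ee_pos: [0.5874, 0.0392, 0.0185]
ee_rot: [-1.564, 0.927, -1.766]
wrist_force: [-0.5, 5.6, 14.3]
width: 0.0152
time: 17.4
ee_pos: [0.5949, 0.0758, 0.0697]
ee_rot: [-1.563, 0.926, -1.764]
wrist_force: [-3.8, -9.5, -1.9]
width: 0.0153
('ctr', array([601.9,  77.7]), 'len', np.float64(157.4), 'wid', np.float64(50.2), 'ang', np.float32(73.9), 'z', array([67., 89., 98.]))
-0.06 0 
0 238 [0.082 0.094 0.099]
0.05 57 [0.083 0.088 0.092]
0.1 132 [0.053 0.066 0.072]
```

View pics/crop5.png

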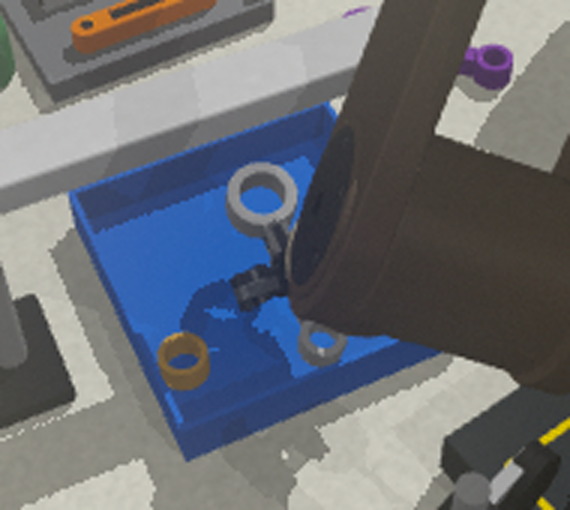

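The lifted rod is pitched about 12°, with the small end low, and there is -9.5 N in y. The slanted retreat caught the small end on the bin's +y wall. I'll move back toward -y, lift straight up, and look again.

```bash
python3 - <<'E'
from h import *
s=read_state();R=Ro.from_euler('xyz',s['ee_rot']).as_matrix()
for d in([-.006,-.03,0],[-.006,-.03,.07]):print(np.round(R.T@np.array(d),4))
E
```

```text
[ 0.0184 -0.0245  0.0001]
[-0.0376 -0.0665  0.0004]
```

```bash
python3 -m handwheel '[[[0.006,-0.008,0],[0,0,0],0.0],[[0.012,-0.016,0],[0,0,0],0.0],[[0.004,-0.022,0],[0,0,0],0.0],[[-0.006,-0.03,0],[0,0,0],0.0],[[-0.016,-0.037,0],[0,0,0],0.0],[[-0.016,-0.037,0],[0,0,0],0.0],[[-0.016,-0.037,0],[0,0,0],0.0]]' 100
python3 - <<'E'
from h import *
s=read_state();R=Ro.from_euler('xyz',s['ee_rot']).as_matrix()
for n in("scene","top"):
    p,P,H=cloud(n);x,y,z=P[...,0],P[...,1],P[...,2];sa=H[...,1];m=(x>.5)&(x<.68)&(y>-.06)&(y<.18)&(sa<60)&(z>.065)&(z<.14)
    for a,b in((-.06,-.03),(-.03,0),(0,.03),(.03,.06),(.06,.1),(.1,.12),(.12,.14),(.14,.17)):
        q=P[m&(y>a)&(y<b)]
        if len(q)>4:print(n,a,len(q),np.percentile(q[:,2],[10,50,90]).round(3),'x',np.percentile(q[:,0],[5,95]).round(3))
E
```

```text
time: 18.03
ee_pos: [0.5913, 0.0563, 0.1048]
ee_rot: [-1.559, 0.928, -1.761]
wrist_force: [-0.6, -0.2, -4.8]
width: 0.0151
scene -0.03 105 [0.118 0.131 0.138] x [0.559 0.606]
scene 0 178 [0.115 0.13  0.135] x [0.56  0.607]
scene 0.03 50 [0.113 0.123 0.127] x [0.579 0.598]
scene 0.06 19 [0.102 0.109 0.113] x [0.604 0.609]
scene 0.1 79 [0.09  0.106 0.11 ] x [0.595 0.623]
scene 0.12 109 [0.087 0.101 0.106] x [0.594 0.623]
top -0.03 137 [0.123 0.136 0.139] x [0.552 0.599]
top 0 8 [0.124 0.134 0.136] x [0.551 0.558]
top 0.03 25 [0.117 0.125 0.13 ] x [0.581 0.608]
top 0.06 148 [0.111 0.117 0.136] x [0.575 0.606]
```

```bash
python3 - <<'E'
from h import *
def L(d,th):
    a,z=lean(d,th);return a,-z
go([.588,.12,.12],*L(-101,37));go([.49,.26,.19],*L(-101,23.5));go([.46,.30,.19],*L(-50,23.5));go([.46,.335,.17],*L(0,23.5))
p,P,H=cloud("top");x,y,z=P[...,0],P[...,1],P[...,2];h,s=H[...,0],H[...,1]
m=(h>16)&(h<36)&(s>100)&(z>.04)&(z<.06)&(x>.3)&(x<.6)
for a,b in((.28,.31),(.37,.40)):print(a,axis(P[m&(y>a)&(y<b)&(x>.37)&(x<.54)]))
print(axis(P[m&(x>.53)&(y>.31)&(y<.36)]),axis(P[m&(x<.375)&(y>.31)&(y<.36)]))
E
```

```text
shift [-0.0505  0.0399 -0.0151] turn [-0.009 -0.001 -0.002] turn [ 3.133e+00 -3.000e-03  1.000e-03] 
shift [-0.1777  0.0917 -0.1385] turn [-0.009  0.     0.234] turn [ 3.111e+00  3.650e-01 -1.000e-03] 
shift [-0.1978  0.1182 -0.1759] turn [-0.78  -0.448  0.22 ] turn [2.289 0.271 0.553] 
shift [-0.2024  0.1577 -0.1829] turn [-1.535 -0.889  0.173] turn [1.417 0.171 0.874] 
0.28 ('ctr', array([455.2, 291.8]), 'len', np.float64(168.4), 'wid', np.float64(8.7), 'ang', np.float32(0.3), 'z', array([48., 51., 53.]))Traceback (most recent call last):
  File "<stdin>", line 7, in <module>
  File "h.py", line 27, in axis
    l=cv2.fitLine(Q[:,:2].astype(np.float32),cv2.DIST_HUBER,0,.01,.01).ravel();d=l[:2]*np.sign(l[1] if abs(l[1])>.7 else l[0]);t=(Q[:,:2]-l[2:])@d
      ~~~~~~~~~~~^^^^^^^^^^^^^^^^^^^^^^^^^^^^^^^^^^^^^^^^^^^^^^^^^^^^^
cv2.error: OpenCV(4.12.0) /io/opencv/modules/imgproc/src/linefit.cpp:50: error: (-215:Assertion failed) count > 0 in function 'fitLine2D_wods'
```

```bash
python3 -m handwheel '[[[-0.025,0.02,-0.007],[0,0,0],0.0],[[-0.05,0.04,-0.015],[0,0,0],0.0],[[-0.08,0.053,-0.045],[0,0,0.05],0.0],[[-0.11,0.066,-0.076],[0,0,0.1],0.0],[[-0.145,0.079,-0.107],[0,0,0.16],0.0],[[-0.178,0.092,-0.138],[-0.009,0,0.234],0.0],[[-0.183,0.098,-0.147],[-0.1,-0.06,0.234],0.0],[[-0.187,0.104,-0.156],[-0.2,-0.12,0.232],0.0],[[-0.19,0.109,-0.165],[-0.3,-0.18,0.23],0.0],[[-0.193,0.113,-0.17],[-0.4,-0.24,0.228],0.0],[[-0.195,0.116,-0.173],[-0.5,-0.29,0.226],0.0],[[-0.197,0.118,-0.175],[-0.6,-0.35,0.224],0.0],[[-0.198,0.118,-0.176],[-0.7,-0.41,0.222],0.0],[[-0.198,0.118,-0.176],[-0.78,-0.448,0.22],0.0],[[-0.198,0.118,-0.176],[-0.78,-0.448,0.22],0.0]]' 100
python3 - <<'E'
from h import *
s=read_state();print(s['joint_pos'].round(2))
def L(d,th):
    a,z=lean(d,th);return a,-z
go([.46,.30,.19],*L(-50,23.5));go([.457,.337,.17],*L(0,23.5))
E
```

```text
time: 19.43
ee_pos: [0.4584, 0.2992, 0.1897]
ee_rot: [-1.579, 1.161, -0.875]
wrist_force: [-0.3, 0.2, -4.7]
width: 0.0153
[ 0.79  0.43  1.9  -0.52  0.92  0.43]
shift [-0.0001 -0.0005  0.0017] turn [ 0.006 -0.001 -0.   ] turn [-3.136e+00  1.000e-03 -2.000e-03] 
shift [0.0061 0.0351 0.0234] turn [-0.794 -0.349 -0.002] turn [ 2.312e+00 -2.000e-03  4.300e-01]
```

```bash
python3 -m handwheel '[[[0,0.005,0.003],[-0.1,-0.04,0],0.0],[[0,0.01,0.006],[-0.2,-0.09,0],0.0],[[0.002,0.015,0.01],[-0.3,-0.13,0],0.0],[[0.003,0.02,0.014],[-0.4,-0.175,0],0.0],[[0.004,0.025,0.017],[-0.5,-0.22,0],0.0],[[0.005,0.03,0.02],[-0.6,-0.263,0],0.0],[[0.006,0.035,0.023],[-0.7,-0.307,0],0.0],[[0.006,0.035,0.023],[-0.794,-0.349,-0.002],0.0],[[0.006,0.035,0.023],[-0.794,-0.349,-0.002],0.0],[[0.006,0.035,0.023],[-0.794,-0.349,-0.002],0.0],[[0.006,0.035,0.023],[-0.794,-0.349,-0.002],0.0]]' 100
python3 - <<'E'
from h import *
s=read_state();print(s['joint_pos'].round(2))
for n in("scene","top"):
    p,P,H=cloud(n,f"pics/{n}6.png");x,y,z=P[...,0],P[...,1],P[...,2];sa=H[...,1];m=(x>.3)&(x<.6)&(y>.28)&(y<.40)&(sa<60)&(z>.12)&(z<.22)
    for a in np.arange(.34,.58,.02):
        q=P[m&(x>a)&(x<a+.02)]
        if len(q)>4:print(n,a.round(2),len(q),np.percentile(q[:,2],[10,50,90]).round(3),'y',np.percentile(q[:,1],[3,97]).round(3))
p=cv2.imread('pics/scene6.png');t=cv2.imread('pics/top6.png')
cv2.imwrite('pics/c6.png',np.hstack([cv2.resize(p[200:380,270:470],None,fx=2,fy=2),cv2.resize(t[140:320,60:260],None,fx=2,fy=2)]))
E
```

```text
time: 20.35
ee_pos: [0.4571, 0.3365, 0.1701]
ee_rot: [-1.569, 1.16, -0.005]
wrist_force: [-0.2, -0.0, -3.6]
width: 0.0151
[ 0.76  0.35  2.12 -0.67  0.46 -0.23]
scene 0.38 41 [0.177 0.186 0.189] y [0.342 0.356]
scene 0.4 22 [0.181 0.186 0.188] y [0.324 0.356]
scene 0.42 93 [0.183 0.212 0.219] y [0.301 0.363]
scene 0.44 361 [0.184 0.201 0.218] y [0.31  0.363]
scene 0.46 176 [0.174 0.183 0.19 ] y [0.324 0.353]
scene 0.48 117 [0.178 0.185 0.187] y [0.323 0.351]
scene 0.5 252 [0.166 0.184 0.187] y [0.313 0.364]
scene 0.52 199 [0.169 0.185 0.187] y [0.312 0.364]
scene 0.54 155 [0.166 0.179 0.187] y [0.322 0.354]
top 0.36 12 [0.171 0.185 0.187] y [0.326 0.342]
top 0.38 89 [0.166 0.182 0.187] y [0.319 0.344]
top 0.4 18 [0.166 0.181 0.186] y [0.321 0.327]
top 0.42 40 [0.172 0.216 0.219] y [0.308 0.347]
top 0.44 191 [0.184 0.2   0.217] y [0.314 0.359]
top 0.46 118 [0.174 0.183 0.186] y [0.322 0.347]
top 0.48 152 [0.172 0.184 0.187] y [0.315 0.349]
top 0.5 178 [0.168 0.185 0.188] y [0.307 0.359]
top 0.52 187 [0.17  0.185 0.188] y [0.308 0.358]
top 0.54 28 [0.184 0.186 0.189] y [0.324 0.346]
```

View pics/c6.png

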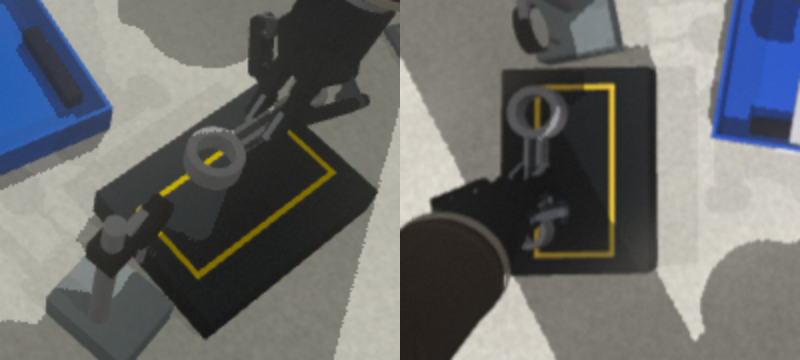

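The rod hangs level: tops read 186 mm at the big end and 185 mm at the small end. The big ring is toward +x and the gauge is clear. I'll get the rod's ends and the frame tapes, then set the shift.

```bash
python3 - <<'E'
from h import *
for n in("scene","top"):
    p,P,H=cloud(n);x,y,z=P[...,0],P[...,1],P[...,2];h,sa=H[...,0],H[...,1];m=(y>.28)&(y<.40)&(sa<60)&(z>.178)&(z<.192)
    q=(P[m&(x>.487)&(x<.6)][:,:2]*1000).astype(np.float32);e=cv2.fitEllipse(cv2.convexHull(q));print(n,'big',np.round(e[0],1),np.round(e[1],1),'xmax',np.percentile(q[:,0],99))
    q=P[m&(x<.415)&(x>.33)][:,:2]*1000;print('small',len(q),np.percentile(q,[2,98],axis=0).round(1).tolist(),)
    q=P[m&(x>.465)&(x<.49)];print('shank',axis(q))
    m=(h>16)&(h<36)&(sa>100)&(z>.04)&(z<.06)&(x>.3)&(x<.6)
    for k,mm in(('y-',(y<.305)&(x>.38)&(x<.53)),('y+',(y>.365)&(x>.38)&(x<.53)),('x+',(x>.54)&(y>.3)&(y<.37)),('x-',(x<.37)&(y>.3)&(y<.37))):
        q=P[m&mm]; print(k,len(q),np.median(q[:,:2],0).round(4) if len(q)>3 else '')
E
```

```text
scene big [543.4 341.1] [ 61.  114.4] xmax 599.0573
small 57 [[381.6, 322.9], [409.2, 356.5]]
shank ('ctr', array([475.3, 338.8]), 'len', np.float64(28.9), 'wid', np.float64(22.5), 'ang', np.float32(-31.0), 'z', array([181., 184., 185.]))
y- 90 [0.4969 0.295 ]
y+ 231 [0.4582 0.3845]
x+ 71 [0.559  0.3489]
x- 70 [0.3571 0.3433]
top big [544.1 338.1] [ 63.9 115.5] xmax 598.6581
small 75 [[376.4, 318.7], [404.2, 341.5]]
shank ('ctr', array([477.5, 334.6]), 'len', np.float64(27.0), 'wid', np.float64(21.7), 'ang', np.float32(-26.3), 'z', array([182., 184., 186.]))
y- 248 [0.4548 0.2919]
y+ 43 [0.5159 0.3813]
x+ 108 [0.557  0.3311]
x- 102 [0.3547 0.336 ]
```

```bash
python3 - <<'E'
from h import *
for n in("scene","top"):
    p,P,H=cloud(n);x,y,z=P[...,0],P[...,1],P[...,2];sa=H[...,1];m=(y>.29)&(y<.38)&(sa<60)&(z>.178)&(z<.192)&(x>.47)&(x<.575)
    q=P[m][:,:2]*1000;print(n,np.percentile(q,[1,50,99],axis=0).round(1).tolist(),np.histogram(q[:,0],np.arange(536,580,4))[0])
    r=q[q[:,0]>495];print(cv2.minEnclosingCircle(r[r[:,0]<560].astype(np.float32)),np.percentile(r[:,1],[2,98]))
s=read_state();R=Ro.from_euler('xyz',s['ee_rot']).as_matrix();print(R.T.round(3),s['ee_pos'])
E
```

```text
scene [[471.2, 311.7], [513.1, 338.4], [546.5, 364.6]] [47 40 33  0  0  0  0  0  0  0]
((519.3949584960938, 337.28125), 28.65147590637207) [312.11441725 364.04096042]
top [[470.2, 307.6], [509.2, 334.6], [542.8, 360.5]] [38 22  4  0  0  0  0  0  0  0]
((517.6956176757812, 335.0241394042969), 28.511568069458008) [307.65008216 359.82547377]
[[ 0.399 -0.    -0.917]
 [-0.917  0.001 -0.399]
 [ 0.001  1.     0.   ]] [0.45670237 0.33691588 0.17013478]
```

```bash
python3 -m handwheel '[[[0.025,0.014,0.001],[0,0,0],0.0],[[0.05,0.027,0.002],[0,0,0],0.0],[[0.07,0.035,0.002],[0,0,0],0.0],[[0.084,0.042,0.002],[0,0,0],0.0],[[0.091,0.045,0.002],[0,0,0],0.0],[[0.0945,0.046,0.002],[0,0,0],0.0],[[0.0945,0.046,0.002],[0,0,0],0.0],[[0.0945,0.046,0.002],[0,0,0],0.0]]' 100
python3 - <<'E'
from h import *
print(read_state()['ee_pos'])
for n in("scene","top"):
    p,P,H=cloud(n);x,y,z=P[...,0],P[...,1],P[...,2];sa,v=H[...,1],H[...,2];m=(y>.29)&(y<.38)&(sa<60)&(v>75)&(z>.07)&(z<.09)&(x>.485)&(x<.56)
    q=P[m]*1000;print(n,len(q),cv2.minEnclosingCircle(q[:,:2].astype(np.float32)),np.percentile(q,[2,98],axis=0).round(1).tolist(),np.median(q[:,2]))
    q=P[(y>.29)&(y<.38)&(sa<60)&(v>75)&(z>.07)&(z<.09)&(x<.40)&(x>.34)]*1000;print(len(q),np.percentile(q,[3,50,97],axis=0).round(1).tolist() if len(q) else '')
E
```

```text
time: 21.32
ee_pos: [0.4523, 0.3391, 0.065]
ee_rot: [-1.57, 1.16, -0.0]
wrist_force: [0.2, 0.0, -4.9]
width: 0.0149
[0.45231964 0.33912739 0.06501129]
scene 342 ((513.9398803710938, 340.20330810546875), 29.353261947631836) [[488.5, 314.2, 72.5], [541.5, 364.8, 84.0]] 80.66455824087721
27 [[382.0, 345.7, 76.5], [391.5, 355.0, 81.5], [398.3, 358.3, 84.1]]
top 259 ((512.3286743164062, 336.36083984375), 27.64900779724121) [[485.8, 309.9, 72.3], [537.3, 361.1, 84.3]] 81.1423518163132
23 [[373.4, 322.9, 79.3], [378.9, 327.0, 81.1], [391.1, 335.9, 83.7]]
```

```bash
python3 -m handwheel '[[[0.001,0.0005,0],[0,0,0],0.0],[[0.002,0.001,0],[0,0,0],0.0],[[0.003,0.0013,0],[0,0,0],0.0],[[0.0035,0.0015,0],[0,0,0],0.0],[[0.004,0.0018,0],[0,0,0],0.0],[[0.004,0.0018,0],[0,0,0],0.0]]' 100
```

```text
time: 21.92
ee_pos: [0.4524, 0.3392, 0.0611]
ee_rot: [-1.568, 1.16, 0.001]
wrist_force: [0.5, 0.1, -5.2]
width: 0.0148
```

```bash
python3 -m handwheel '[[[0.0005,0.0002,0],[0,0,0],0.0],[[0.001,0.0004,0],[0,0,0],0.0],[[0.0015,0.0006,0],[0,0,0],0.0],[[0.0015,0.0006,0],[0,0,0],0.0]]' 100
```

```text
time: 22.25
ee_pos: [0.4525, 0.3393, 0.0599]
ee_rot: [-1.568, 1.159, 0.002]
wrist_force: [-4.7, -1.0, 6.8]
width: 0.0155
```

```bash
python3 -m handwheel '[[[0,0,0],[0,0,0],0.012],[[0,0,0],[0,0,0],0.015],[[0,0,0],[0,0,0],0.018],[[0,0,0],[0,0,0],0.022],[[0,0,0],[0,0,0],0.03],[[0,0,0],[0,0,0],0.035],[[0,0,0],[0,0,0],0.035],[[-0.02,0,0],[0,0,0],0.035],[[-0.05,0,0],[0,0,0],0.035],[[-0.09,0,0],[0,0,0],0.035],[[-0.13,0,0],[0,0,0],0.035],[[-0.17,0,0],[0,0,0],0.035],[[-0.2,0,0],[0,0,0],0.035],[[-0.2,0,0],[0,0,0],0.035]]' 20
python3 - <<'E'
from h import *
s=read_state();R=Ro.from_euler('xyz',s['ee_rot']).as_matrix();print(np.round(R.T@np.array([-.03,-.25,.1]),3))
E
```

```text
time: 23.42
ee_pos: [0.3721, 0.341, 0.2486]
ee_rot: [-1.553, 1.155, 0.017]
wrist_force: [1.4, 2.0, 1.0]
width: 0.035
[-0.105 -0.014 -0.249]
```

```bash
python3 -m handwheel '[[[-0.035,-0.005,-0.03],[0,0,0],0.035],[[-0.07,-0.01,-0.06],[0,0,0],0.035],[[-0.1,-0.014,-0.1],[0,0,0],0.035],[[-0.1,-0.014,-0.13],[0,0,0],0.035],[[-0.1,-0.014,-0.13],[0,0,0],0.035],[[-0.1,-0.014,-0.13],[0,0,0],0.035]]'
python3 - <<'E'
from h import *
I=[]
for n in("scene","top"):
    p,P,H=cloud(n);I.append(p);x,y,z=P[...,0],P[...,1],P[...,2];h,sa,v=H[...,0],H[...,1],H[...,2]
    m=(y>.295)&(y<.382)&(x>.36)&(x<.555)&(sa<60)&(z>.068)&(z<.085)
    print(n,'rod',axis(P[m]),rect(P[m]))
    for a,b in((.36,.40),(.48,.56)):
        q=z[m&(x>a)&(x<b)];print(a,np.percentile(q,[10,50,90]).round(4) if len(q) else '')
    m=(h>16)&(h<36)&(sa>100)&(z>.04)&(z<.06)&(x>.3)&(x<.6)
    for k,mm in(('y-',(y<.305)&(x>.38)&(x<.53)),('y+',(y>.365)&(x>.38)&(x<.53)),('x+',(x>.54)&(y>.3)&(y<.37)),('x-',(x<.37)&(y>.3)&(y<.37))):
        q=P[m&mm]; print(k,len(q),np.median(q[:,:2],0).round(4) if len(q)>3 else '')
s,t=I;cv2.imwrite('pics/end.png',np.hstack([cv2.resize(s[220:380,280:480],None,fx=1.9,fy=1.9),cv2.resize(t[120:280,80:280],None,fx=1.9,fy=1.9)])[:,:,::-1])
cv2.imwrite('pics/topend.png',t[:,:,::-1])
E
```

```text
time: 23.92
ee_pos: [0.3445, 0.2083, 0.3458]
ee_rot: [-1.549, 1.153, 0.017]
wrist_force: [0.8, 0.6, -0.6]
width: 0.0351
scene rod ('ctr', array([459.2, 341.3]), 'len', np.float64(163.7), 'wid', np.float64(48.8), 'ang', np.float32(0.5), 'z', array([71., 75., 78.])) (array([458.7, 335.7]), array([167.1,  56. ]), 4.9)
0.36 [0.0699 0.0749 0.0772]
0.48 [0.0714 0.0756 0.0779]
y- 192 [0.458  0.2948]
y+ 229 [0.4596 0.3847]
x+ 73 [0.559  0.3497]
x- 72 [0.3571 0.3411]
top rod ('ctr', array([455.8, 337.3]), 'len', np.float64(164.0), 'wid', np.float64(49.5), 'ang', np.float32(-0.1), 'z', array([72., 75., 77.])) (array([456.3, 333.4]), array([168.9,  54.8]), 4.6)
0.36 [0.0722 0.0756 0.0774]
0.48 [0.0726 0.0755 0.0779]
y- 251 [0.4548 0.2918]
y+ 223 [0.4604 0.3816]
x+ 100 [0.557  0.3376]
x- 100 [0.3548 0.3335]
```

View pics/end.png

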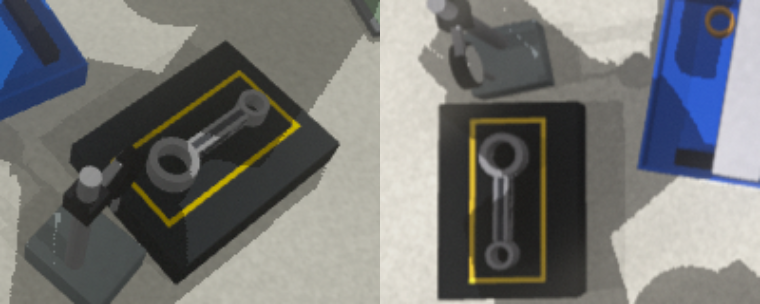

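The rod lies flat, with both ring tops at about 75.5 mm, centred and lengthwise inside the frame. Big end is at (503,155) and small end at (502,257) in the right half. The collar, spacer and gauge are in place, and the gripper is clear.

```bash
python3 -c "
from bench import job
print(job.job_done())"
```

```text
the job is handed in; nothing more can be done
None
```

The job is done and handed in at about 24 s of the 72 s allowed. I moved the handle and then the tube into the grey tray and released them. After that I lifted out the connecting rod and lowered it onto the plate until the wrist force showed contact, then let go.

**Last checks:** Both cameras put the rod flat, with both ring tops about 75.5 mm high, against 76 mm expected. Its centre is within about 2 mm of the frame's centre and its angle to the frame is under 1°. The handle and tube were seen flat in the tray before I lifted the rod. In the last picture the gauge, collar and spacer look undisturbed. I last saw the jar undisturbed before lifting the rod.

**What went wrong:** My first pull on the rod was slanted, and the small end caught on the bin's +y wall. The force was about 10 N and the rod pitched about 13° in the grip. I backed off, lifted straight up, levelled the rod by changing the tool's lean, and confirmed it was level before placing it.

**Measurements that disagreed:** The scene and top cameras differed by about 2–4 mm in absolute position, so I centred the rod relative to the frame within each image. The enclosing-rectangle fit gave the rod an angle of nearly 5°, against 0° to 0.5° from the line fit. I put that down to the unequal rings, since the picture shows the rod straight.

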